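# Turn round the mirrored kiln prop

## Task

Three L-shaped kiln props stand in the three bays of the loading board; two stand on their short leg and one on its long leg. Seen from the robot, each should be a true letter L, not its mirror image (the one on its long leg would read as an L if rolled up onto its short leg). Lift out the mirrored prop, turn it half round, and stand it upright again on the same spot in its bay, square to the board, leaving the other two where they are.

Things in the scene. Friction and masses are not known exactly. Their poses are not given: they have to be found in the camera images.
- prop_a: Cream refractory L prop, 26 mm thick (x), legs 22 mm wide, 150 g, standing on its long leg: foot 100 mm long (y), 22 mm high; upright leg 60 mm high, centred at y = -39 mm. Origin: centre of its underside; z up, y from the outer corner along the foot to its free end. Seen from the robot it is true with its foot to the left (rolled up, it reads as an L), mirrored with its foot to the right.
- prop_b: Equal L prop standing on its short leg: 26 mm thick (x), foot 60 mm long (y), 22 mm high; upright leg 100 mm high, 22 mm wide, centred at y = -19 mm; about 150 g. Origin: centre of its underside; z up, y from the outer corner along the foot to its free end. Seen from the robot it is a true L with its foot to the right, mirrored with its foot to the left.
- prop_c: Equal L prop standing on its short leg, with the sizes and axes of prop_b: upright leg 100 mm high, centred at y = -19 mm, foot towards +y. A true L with its foot to the right seen from the robot, mirrored with its foot to the left.
- board_left (a point): Middle of the left end (seen from the robot) of the fixed dark wood board, on its top, 12 mm above the table. x points away from the robot across it (130 mm), y left; the board runs 408 mm to -y. Strips 6 mm high part it into three 125 mm bays, middles at y = -71, -204, -337 mm, one prop near each, roughly along y, in any order. Loose things up to 90 mm high lie before and behind it.
Not all that is in view belongs to the job. What is shaped like the prop_b but green is not meant.

How it is judged:
By the outcome, as a careful person would: the job done as asked, in the order asked, and still so for the second after the job is handed in, with the robot touching nothing.
It also fails if it takes over 38 s, if anything falls off the work surface, if the arm or the gripper's body presses on something with over 40 N, if the wrist force passes 120 N, or if a joint passes its speed limit or range.

## Robot

A 7-joint arm with a two-finger parallel gripper is mounted at the origin on the work surface. World frame = base frame: x ahead of the robot, y to its left, z up, the work surface at z = 0. Lengths are in m, angles in degrees, forces in N, time in s.
With the tool pointing down it reaches from about 0.35 to 0.9 m from the base axis. Payload 7.2 kg.
Tool frame: the origin (TCP) lies at the very end of the fingers, on their centre line; the grasp point (between the pads) lies 19 mm behind it; z points along the fingers, y is the line along which they close (so a half turn about z gives the same grasp; the last joint's range is limited). The gripper opens to 85 mm and grips with 20 to 120 N. Pads are 22 mm wide; open, the fingers measure 114 mm over their backs; the gripper's body (76 mm by 85 mm) begins 54 mm behind the grasp point. The pads swing forward as they close: fully open they stand 13 mm farther back than shut.
Start: joints at [-68.537, 23.554, -0.728, 91.456, 0.321, 64.991, -4.71], TCP at [0.268, 0.565, 0.231] pointing down, gripper open.
Joint ranges: [-169.25, 169.25], [-16.82, 113.86], [-84.01, 82.57], [7.8, 145.47], [-59.2, 239.2], [7.22, 106.19], [-163.78, 163.78]. Speed limits (degrees/s): [136.94, 136.94, 172.46, 172.46, 180, 180, 180].

## Interface

Orientations are given as a 3x3 rotation matrix whose columns are the frame's x, y, z axes.
In Python, from rig import robot gives the robot as it stands.
- The arm moves only by the shell command python3 -m handwheel 'ROWS' [OPENING] [FORCE]. ROWS is text: rows parted by semicolons, each of 4 numbers parted by spaces: the shift along the tool's x, y, z in mm, then the turn about the tool's z in rad. A call has 1 to 5 rows; each row shifts and turns the commanded pose from where the row before left it, along the tool's axes as they then stand; what a row does not reach is not made up. A row lasts 1/8 s, in which the tool goes at most 62.5 mm and 10.7 degrees, less where a joint would pass 70% of its speed; a pose out of reach is approached as far as the arm can. A call with a gripper value outside its range is refused whole. OPENING is the closure, from -1 (fully open) to 1 (shut), set as the call begins (- or left out, the last holds). The fingers move at their own pace and stop on an object; FORCE is the grip in N (left out, the last holds). Time passes only in rows, so rows that do not move let the fingers close. It gives the time, the measured TCP pose, the force, the opening and the grip force at its end, in the units of the state.
- robot.sense(): the state, without advancing time (a new reading comes with each control period).
- robot.grab_frame(name): name is "scene" or "top"; returns the picture (480x640x3 uint8, blue, green, red); there is no depth.
- robot.camera_params(name): a dict with "camera_matrix" (3x3 intrinsics, pixels), "R" (3x3) and "t" (3): a world point X has camera coordinates R X + t. Camera axes: x right, y down, z forward; pixel columns grow to the right and rows downward; lengths in m; the calibration is good to about 2 mm. A picture is of the moment at which its call begins. camera_params takes no time and is no camera call.
- robot.finish_job(): hands the job in; it is judged then, once.
Trained networks look in the newest picture that a camera, given by its name, has taken for a name from the list of things; names that differ only in an ending like _2 or _b are one class to them, and where a whole thing is asked for, a point or a joint stands for the part that bears it (a point fixed in the world has none). Each returns a list of dicts, best first, with "p" (0 to 1); they miss things now and then, are a little off and sometimes report something else, mostly with a low value. They report only what shows in the picture. A call takes as long as a camera call. They do not tell look-alikes from the thing itself.
- robot.boxes_of(target, camera): "xy" ([column, row] in pixels, amid what is visible of it).
- robot.masks_of(target, camera): "mask" (480x640 bool, what is visible of it) and "xy" ([column, row] in pixels, amid what is visible of it).
The state is a dict: "time_s": time; "joints": joint angles; "dq": joint speeds; "joint_torque": joint torques, N m; "ee_pos": TCP position; "eef_rot": TCP orientation; "wrist_force": force on the tool from outside, world axes, zero at the start; "moment": the same for the moment, N m; "width": finger opening in m; "finger_force": force on a finger pad.
Only numpy, scipy, OpenCV 4.12 (cv2) and the standard library are available. Lean on these libraries where they do the work, as an engineer would, in place of code of your own. Each camera call takes 0.05 s, during which the arm holds its last target. There are 200 camera calls.

## Working session

There is one attempt and no reset: what is moved stays moved. The work goes in short steps, Python scripts to look and compute and a shell command to move; the robot and the scene stay as the last step left them, time stands still between calls to the robot, and variables do not carry over. Pictures are saved under pics/ and viewed, at most 10 in all, crops included, and the job is handed in when it is done.

```bash
mkdir -p pics; ls
python3 - <<'E'
from rig import robot
import cv2,numpy as np
for n in("scene","top"):
    cv2.imwrite(f"pics/{n}0.png",robot.grab_frame(n))
    p=robot.camera_params(n);print(n,np.round(p["camera_matrix"],1).tolist(),np.round(p["R"],3).tolist(),np.round(p["t"],3).tolist())
s=robot.sense();print(s["time_s"],s["ee_pos"],np.round(s["eef_rot"],3).tolist(),s["width"])
E
```

```text
pics
scene [[521.1, 0.0, 322.4], [0.0, 521.1, 228.2], [0.0, 0.0, 1.0]] [[0.362, 0.932, 0.02], [0.517, -0.183, -0.836], [-0.776, 0.313, -0.548]] [-0.25, -0.259, 1.303]
top [[576.2, 0.0, 319.4], [0.0, 576.2, 230.0], [0.0, 0.0, 1.0]] [[0.007, -1.0, -0.024], [-0.993, -0.004, -0.116], [0.116, 0.024, -0.993]] [0.062, 0.572, 0.979]
0.1 [0.26762756 0.56433163 0.23052364] [[-0.904, 0.428, -0.001], [0.428, 0.904, -0.001], [-0.0, -0.001, -1.0]] 0.0850510392194667
```

View pics/scene0.png

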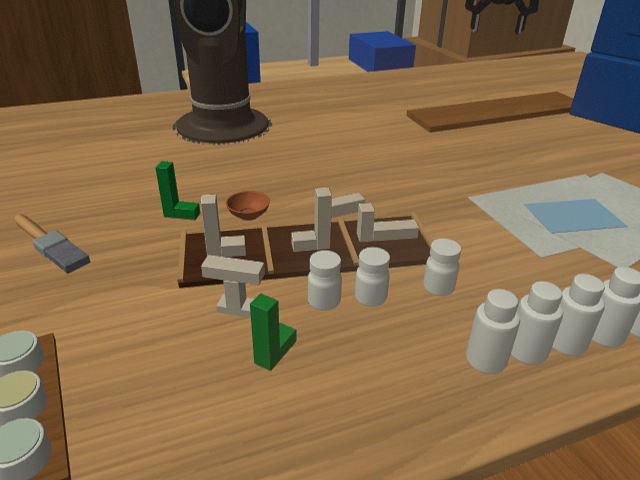

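View pics/top0.png

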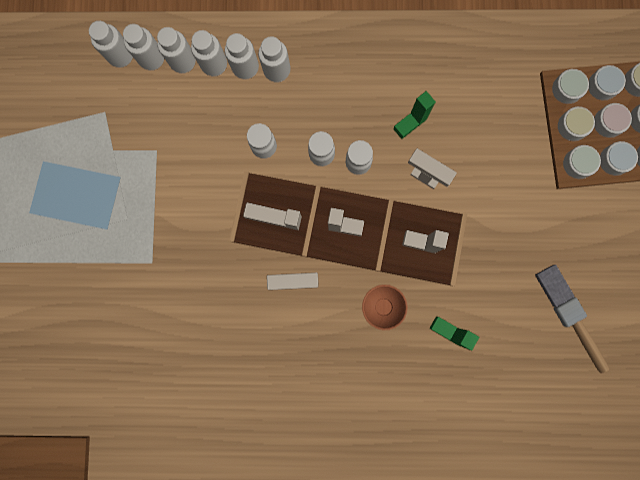

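Seen from the robot, the top view (up is away from it) shows the following:
- **Left bay:** prop_a, with upright at px (292,218) and foot running left to (250,213). It is true.
- **Middle bay:** upright (336,218), foot right to (352,227). It is true.
- **Right bay:** upright (438,240), foot left to (413,240). It is mirrored, and the scene view agrees at (212,225).

Other things that could be mistaken for it are the green Ls (415,115) and (455,333), the cream stack (432,167), and the cream slab (292,282). I choose the right-bay prop and will check it in a close crop and fit its pose.

```bash
cat > h.py <<'E'
from rig import robot
import cv2,numpy as np
from scipy.optimize import minimize
def proj(n,X):
    p=robot.camera_params(n);c=np.asarray(X)@np.array(p["R"]).T+p["t"];u=c@np.array(p["camera_matrix"]).T
    return u[:,:2]/u[:,2:]
def ray(n,px,z):
    p=robot.camera_params(n);R=np.array(p["R"]);o=-R.T@p["t"]
    d=R.T@np.linalg.solve(p["camera_matrix"],[px[0],px[1],1.]);return o+d*(z-o[2])/d[2]
def box(y0,y1,z0,z1):return np.array([[x,y,z] for x in(-.013,.013) for y in(y0,y1) for z in(z0,z1)])
L=[box(-.03,.03,0,.022),box(-.03,-.008,0,.1)]
def render(n,q,S=4):
    c,s=np.cos(q[2]),np.sin(q[2]);R=np.array([[c,-s,0],[s,c,0],[0,0,1]])
    m=np.zeros((480*S,640*S),np.uint8)
    for b in L:
        u=proj(n,b@R.T+[q[0],q[1],.012]);cv2.fillConvexPoly(m,cv2.convexHull(((u+.5)*S-.5).round().astype(np.int32)),1)
    return cv2.resize(m.astype(np.float32),(640,480),interpolation=cv2.INTER_AREA)
def fit(masks,q0):
    f=lambda q:sum(np.abs(render(n,q)-m).sum()/m.sum() for n,m in masks.items())
    r=minimize(f,q0,method="Nelder-Mead",options=dict(initial_simplex=[q0,q0+[.008,0,0],q0+[0,.008,0],q0+[0,0,.15]],xatol=1e-4,fatol=1e-4));return r.x,r.fun
E
python3 - <<'E'
from h import *
masks={}
for n,px in(("top",(425,240)),("scene",(217,225))):
    im=robot.grab_frame(n)
    o=robot.masks_of("prop_b",n)
    for d in o:print(n,np.round(d["xy"]),round(d["p"],2),d["mask"].sum())
    d=min(o,key=lambda d:np.hypot(*(np.array(d["xy"])-px)));masks[n]=d["mask"].astype(np.float32)
    np.save(f"{n}_m.npy",d["mask"])
t=robot.grab_frame("top");s=robot.grab_frame("scene")
q0=np.append(ray("top",(424,240),.034)[:2],np.radians(-12)) # foot toward +y
for k,m in(("both",masks),("top",{"top":masks["top"]})):
    q,f=fit(m,q0);print(k,q[:2],np.degrees(q[2]),f)
    if k=="both":qb=q
for n,im in(("top",t),("scene",s)):
    cs,_=cv2.findContours((render(n,qb)>.5).astype(np.uint8),0,1)
    x0,y0=(375,180) if n=="top" else(165,175)
    c=cv2.resize(im[y0:y0+110,x0:x0+100],None,fx=4,fy=4,interpolation=cv2.INTER_CUBIC)
    c2=c.copy();cv2.polylines(c2,[(k-[x0,y0])*4+2 for k in cs],True,(0,0,255),1)
    globals()["c_"+n]=np.hstack([c2])
cv2.imwrite("pics/crop1.png",np.hstack([c_top,c_scene]))
# board corners at z=.012 from the top picture
C=np.array([ray("top",p,.012) for p in((249,174),(463,214),(452,285),(234,241))]);print(C.round(4),np.linalg.norm(np.roll(C,-1,0)-C,axis=1).round(4))
E
```

```text
top [420. 118.] 0.96 814
top [428. 239.] 0.94 781
top [453. 335.] 0.78 793
top [341. 223.] 0.73 661
top [272. 217.] 0.71 888
scene [214. 235.] 0.92 1440
scene [269. 333.] 0.88 2285
scene [320. 231.] 0.8 1418
scene [378. 228.] 0.72 1474
scene [172. 197.] 0.63 1324
both [ 0.55315308 -0.1124737 ] -14.767225232428563 0.1969512403011322
top [ 0.55316164 -0.11385296] -13.78648735288648 0.05049615725874901
[[ 0.6768  0.1944  0.012 ]
 [ 0.6044 -0.1919  0.012 ]
 [ 0.4776 -0.1697  0.012 ]
 [ 0.554   0.2189  0.012 ]] [0.3929 0.1287 0.396  0.1252]
```

View pics/crop1.png

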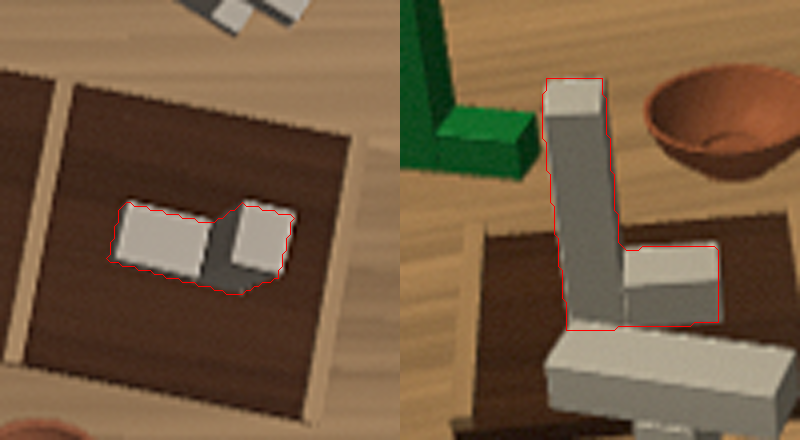

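The crop confirms it: a cream L in the right bay, with its upright towards the right strip and its foot left, so mirrored. The fitted outline matches in both views. The next script gets the board's yaw from the saved picture while I start the traverse.

```bash
python3 - <<'E'
from h import *
im=cv2.imread("pics/top0.png");g=im.max(2)
B=cv2.boxFilter(g.astype(np.float32),-1,(1,1))
# edge scan: along each long edge, subpixel dark/light crossing
def edge(p,q,axis):
    P=[]
    for a in np.linspace(.06,.94,60):
        c=np.array(p)*(1-a)+np.array(q)*a
        k=np.arange(-7,7.01,.25);xs=np.full(k.size,c[0])+(k if axis==0 else 0);ys=np.full(k.size,c[1])+(k if axis==1 else 0)
        v=cv2.remap(B,xs.astype(np.float32)[None],ys.astype(np.float32)[None],cv2.INTER_LINEAR)[0]
        i=np.argmax(np.abs(np.gradient(cv2.blur(v[None],(5,1))[0])));P.append(ray("top",(xs[i],ys[i]),.012)[:2])
    P=np.array(P,np.float32);vx,vy,x,y=cv2.fitLine(P,cv2.DIST_HUBER,0,.001,.001).ravel()
    r=(P-[x,y])@[-vy,vx];return np.degrees(np.arctan2(vy,vx)),np.median(abs(r)),(x,y)
for n,p,q,a in(("back",(249,174),(463,214),1),("front",(234,241),(452,285),1),("strip1",(317,186),(304,256),0),("strip2",(391,200),(379,270),0),("right",(463,214),(452,284),0)):print(n,edge(p,q,a))
E
python3 -m handwheel '-30 -28 0 0;-43 -40 0 0;-43 -40 0 0;-43 -40 0 0;-43 -40 0 0' -1 30
```

```text
back (np.float32(79.03627), np.float32(0.00028520866), (np.float32(0.63704395), np.float32(-0.024609905)))
front (np.float32(79.0626), np.float32(0.00027935742), (np.float32(0.5053713), np.float32(-0.022620205)))
strip1 (np.float32(-10.889994), np.float32(0.000376318), (np.float32(0.58443296), np.float32(0.07803869)))
strip2 (np.float32(-10.432657), np.float32(0.0006136242), (np.float32(0.5360299), np.float32(-0.048987493)))
right (np.float32(-10.900878), np.float32(0.00023493083), (np.float32(0.5422645), np.float32(-0.17852831)))
time_s: 1.02
ee_pos: [0.3704, 0.3065, 0.2316]
eef_rot: [[-0.904, 0.429, 0.001], [0.429, 0.904, 0.001], [-0.0, 0.001, -1.0]]
wrist_force: [0.9, 0.5, -0.4]
width: 0.0852
finger_force: 0.0
```

```bash
python3 -m handwheel '-43 -40 0 0;-43 -40 0 0;-43 -40 0 0;-43 -40 0 0;-43 -40 0 0'; python3 -m handwheel '-43 -40 0 0;-43 -40 0 0;-34 -28 0 0;-15 -13 0 -0.1;0 0 0 -0.09'; python3 -m handwheel '0 0 0 0;0 0 0 0'; python3 -c "
from h import *
s=robot.sense();R=np.array(s['eef_rot']);p=s['ee_pos'];print(s['joints'].round(1),np.degrees(np.arctan2(R[1,0],R[0,0])))
print(R.T@(np.array([.5484,-.1314,p[2]])-p)*1000)"
```

```text
time_s: 1.65
ee_pos: [0.4789, 0.0337, 0.2317]
eef_rot: [[-0.904, 0.428, 0.001], [0.428, 0.904, 0.001], [-0.001, 0.001, -1.0]]
wrist_force: [0.6, 1.3, -0.8]
width: 0.0855
finger_force: 0.0
time_s: 2.28
ee_pos: [0.5487, -0.1339, 0.2311]
eef_rot: [[-0.968, 0.25, 0.0], [0.25, 0.968, -0.001], [-0.0, -0.001, -1.0]]
wrist_force: [0.7, 1.2, 0.1]
width: 0.0855
finger_force: 0.0
time_s: 2.52
ee_pos: [0.5484, -0.1314, 0.2313]
eef_rot: [[-0.968, 0.252, 0.0], [0.252, 0.968, 0.0], [-0.0, 0.0, -1.0]]
wrist_force: [-0.5, -0.1, 0.1]
width: 0.0855
finger_force: 0.0
[ -9.4  18.1  22.8 101.4  -7.8  62.1  91.6] 165.43127666979007
[ 3.00288382e-02 -4.19532028e-02 -1.18657870e-05]
```

```bash
python3 -m handwheel '0 0 30 0;0 0 45 0;0 0 45 0;0 0 34 0;0 0 15 0'; python3 -m handwheel '0 0 0 0;0 0 0 0;0 0 0 0;0 0 0 0' 1 40;python3 -m handwheel '0 0 0 0;0 0 0 0;0 0 0 0;0 0 0 0'
```

```text
time_s: 3.15
ee_pos: [0.5475, -0.131, 0.0606]
eef_rot: [[-0.968, 0.25, -0.003], [0.25, 0.968, 0.0], [0.003, -0.0, -1.0]]
wrist_force: [1.0, -0.3, -0.3]
width: 0.0853
finger_force: 0.0
time_s: 3.65
ee_pos: [0.5491, -0.1318, 0.0634]
eef_rot: [[-0.968, 0.25, 0.002], [0.25, 0.968, -0.0], [-0.002, 0.0, -1.0]]
wrist_force: [-0.7, 0.7, 4.1]
width: 0.0213
finger_force: 43.1
time_s: 4.15
ee_pos: [0.5492, -0.1318, 0.0634]
eef_rot: [[-0.968, 0.25, 0.002], [0.25, 0.968, 0.0], [-0.002, 0.0, -1.0]]
wrist_force: [-0.4, 0.2, 7.1]
width: 0.0212
finger_force: 43.4
```

Run:
```python
from h import *
cv2.imwrite("pics/g1.png",np.hstack([cv2.resize(robot.grab_frame("top")[150:320,300:500],None,fx=2,fy=2),cv2.resize(robot.grab_frame("scene")[150:320,130:330],None,fx=2,fy=2)]))
```

```text
(no output)
```

View pics/g1.png

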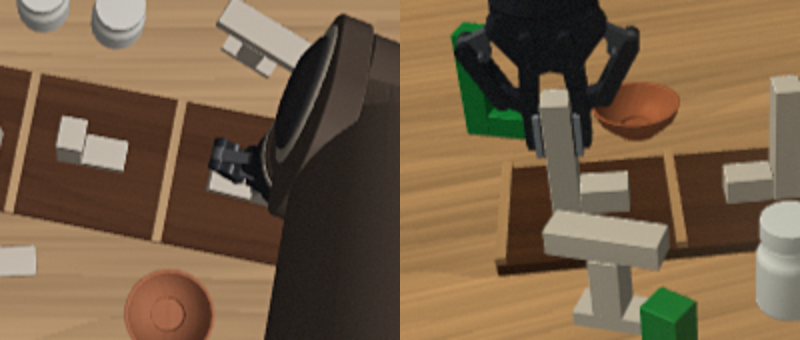

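Grasp is good: width is 21 mm and the pads sit on both sides of the upright (scene crop near (560,130)). Next I lift it clear and turn it.

```bash
python3 -m handwheel '0 0 -10 0;0 0 -25 0;0 0 -30 0;0 0 -30 0;0 0 -15 0' 1 50; python3 -m handwheel '0 0 0 0.08;0 0 0 0.16;0 0 0 0.16;0 0 0 0.16;0 0 0 0.16'; python3 -m handwheel '0 0 0 0.16;0 0 0 0.16;0 0 0 0.16;0 0 0 0.16;0 0 0 0.16';python3 -m handwheel '0 0 0 0.16;0 0 0 0.16;0 0 0 0.16;0 0 0 0.16;0 0 0 0.16';python3 -m handwheel '0 0 0 0.16;0 0 0 0.16;0 0 0 0.16;0 0 0 0.12;0 0 0 0'
```

```text
time_s: 4.88
ee_pos: [0.549, -0.1319, 0.1742]
eef_rot: [[-0.968, 0.25, 0.002], [0.25, 0.968, -0.0], [-0.002, 0.0, -1.0]]
wrist_force: [-0.2, 0.4, -1.2]
width: 0.0215
finger_force: 48.7
time_s: 5.5
ee_pos: [0.5481, -0.1315, 0.1719]
eef_rot: [[-0.559, 0.829, -0.001], [0.829, 0.559, 0.0], [0.001, -0.001, -1.0]]
wrist_force: [-0.7, 0.1, -1.8]
width: 0.0214
finger_force: 48.8
time_s: 6.12
ee_pos: [0.5481, -0.1315, 0.1719]
eef_rot: [[0.206, 0.979, -0.001], [0.979, -0.206, 0.0], [0.0, -0.001, -1.0]]
wrist_force: [-0.0, -0.2, -1.7]
width: 0.0213
finger_force: 48.8
time_s: 6.75
ee_pos: [0.5481, -0.1314, 0.1719]
eef_rot: [[0.845, 0.534, -0.001], [0.534, -0.845, 0.0], [-0.001, -0.001, -1.0]]
wrist_force: [0.6, 0.5, -1.4]
width: 0.0215
finger_force: 48.8
time_s: 7.38
ee_pos: [0.5482, -0.1314, 0.1717]
eef_rot: [[1.0, -0.03, -0.001], [-0.03, -1.0, -0.0], [-0.001, 0.0, -1.0]]
wrist_force: [0.1, -0.1, -1.3]
width: 0.0214
finger_force: 48.7
```

```bash
python3 -m handwheel '0 0 0 0;0 0 0 0';python3 - <<'E'
from h import *
s=robot.sense();R=np.array(s['eef_rot']);p=s['ee_pos'];print(s['joints'].round(1),np.degrees(np.arctan2(R[1,0],R[0,0])))
print(R.T@(np.array([.5566,-.0943,p[2]])-p)*1000)
cv2.imwrite("pics/g2.png",np.hstack([cv2.resize(robot.grab_frame("top")[150:320,300:500],None,fx=2,fy=2),cv2.resize(robot.grab_frame("scene")[100:270,130:330],None,fx=2,fy=2)]))
E
```

```text
time_s: 7.62
ee_pos: [0.5485, -0.1317, 0.1723]
eef_rot: [[1.0, -0.03, 0.0], [-0.03, -1.0, 0.0], [0.0, -0.0, -1.0]]
wrist_force: [0.3, -0.5, -2.3]
width: 0.0215
finger_force: 48.7
[-35.6  33.7  63.7 106.7 -34.4  61.7 -50. ] -1.7013619831096787
[ 7.02923908e+00 -3.75920106e+01  1.16841328e-02]
```

View pics/g2.png

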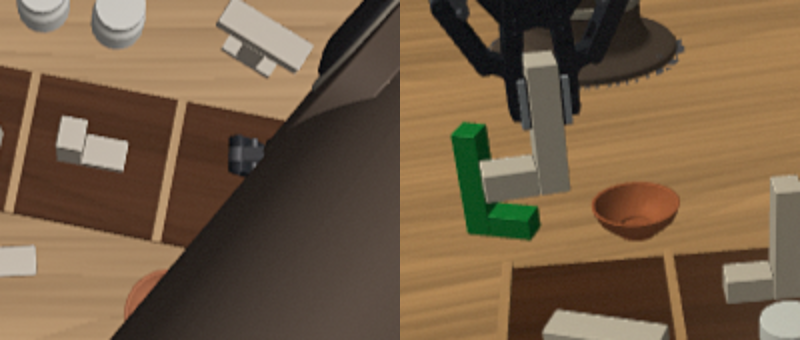

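The prop is held upright with its foot now towards the robot's right (scene crop (510,180)). Remaining: a 0.16 rad turn, a shift of about 38 mm, and the descent.

```bash
python3 -m handwheel '0 0 0 0.1;0 0 0 0.06;0.5 -15 0 0;0.5 -15 0 0;0 -8 0 0'; python3 -m handwheel '0 0 20 0;0 0 30 0;0 0 30 0;0 0 14 0;0 0 0 0';python3 -m handwheel '0 0 0 0;0 0 0 0';python3 - <<'E'
from h import *
s=robot.sense();R=np.array(s['eef_rot']);p=s['ee_pos'];print(s['joints'].round(1),np.degrees(np.arctan2(R[1,0],R[0,0])))
print(R.T@(np.array([.5566,-.0943,p[2]])-p)*1000)
E
```

```text
time_s: 8.35
ee_pos: [0.5572, -0.0925, 0.1721]
eef_rot: [[0.982, -0.187, -0.0], [-0.187, -0.982, 0.001], [-0.0, -0.001, -1.0]]
wrist_force: [0.0, 0.7, -2.3]
width: 0.0214
finger_force: 48.9
time_s: 8.98
ee_pos: [0.5559, -0.095, 0.0773]
eef_rot: [[0.982, -0.191, -0.002], [-0.191, -0.982, -0.0], [-0.002, 0.001, -1.0]]
wrist_force: [-1.0, 0.2, -1.0]
width: 0.0217
finger_force: 48.9
time_s: 9.22
ee_pos: [0.5573, -0.0947, 0.0792]
eef_rot: [[0.982, -0.19, 0.002], [-0.19, -0.982, 0.0], [0.002, -0.0, -1.0]]
wrist_force: [0.2, 0.3, -2.6]
width: 0.0215
finger_force: 48.9
[-35.6  41.4  58.9 110.9 -44.4  54.  -55.5] -10.946768040500164
[-0.74269556 -0.28728642 -0.00103363]
```

```bash
python3 -m handwheel '-1 0 4 0;0 0 5 0;0 0 3 0;0 0 2 0;0 0 0 0';python3 -m handwheel '0 0 0 0;0 0 1 0;0 0 0 0'
```

```text
time_s: 9.85
ee_pos: [0.5556, -0.0945, 0.0641]
eef_rot: [[0.982, -0.19, -0.0], [-0.19, -0.982, -0.0], [-0.0, 0.0, -1.0]]
wrist_force: [-0.6, -0.1, -1.1]
width: 0.0215
finger_force: 48.9
time_s: 10.22
ee_pos: [0.5559, -0.0945, 0.0635]
eef_rot: [[0.982, -0.19, 0.0], [-0.19, -0.982, -0.0], [0.0, -0.0, -1.0]]
wrist_force: [-1.0, -0.1, 0.5]
width: 0.0213
finger_force: 49.2
```

```bash
python3 -m handwheel '0 0 0.5 0;0 0 0 0;0 0 0 0';python3 -m handwheel '0 0 0 0;0 0 0 0;0 0 0 0;0 0 0 0' -0.2; python3 -m handwheel '0 0 0 0;0 0 0 0' -1;python3 -m handwheel '0 0 -20 0;0 0 -40 0;0 0 -45 0;0 0 -45 0;0 0 -20 0'
```

```text
time_s: 10.6
ee_pos: [0.5559, -0.0946, 0.0634]
eef_rot: [[0.982, -0.19, 0.001], [-0.19, -0.982, 0.0], [0.001, -0.0, -1.0]]
wrist_force: [-1.7, 0.2, 6.7]
width: 0.0215
finger_force: 50.1
time_s: 11.1
ee_pos: [0.5557, -0.0944, 0.0627]
eef_rot: [[0.982, -0.19, -0.0], [-0.19, -0.982, -0.0], [-0.0, 0.0, -1.0]]
wrist_force: [-0.1, -0.5, -0.4]
width: 0.0512
finger_force: 0.0
time_s: 11.35
ee_pos: [0.5557, -0.0944, 0.0628]
eef_rot: [[0.982, -0.19, 0.0], [-0.19, -0.982, -0.0], [0.0, 0.0, -1.0]]
wrist_force: [-0.5, 0.4, -0.2]
width: 0.084
finger_force: 0.0
time_s: 11.98
ee_pos: [0.5564, -0.0952, 0.2362]
eef_rot: [[0.982, -0.191, 0.004], [-0.191, -0.982, 0.0], [0.004, -0.001, -1.0]]
wrist_force: [0.6, -0.6, 0.1]
width: 0.0853
finger_force: 0.0
```

```bash
python3 -m handwheel '0 35 0 0;0 50 0 0;0 55 0 0;0 55 0 0;0 55 0 0';python3 -m handwheel '0 30 0 0;0 0 0 0;0 0 0 0'
python3 - <<'E'
from h import *
im={n:robot.grab_frame(n) for n in("top","scene")}
q0=np.array([.5532,-.113,np.radians(169)])
M={}
for n in im:
    o=robot.masks_of("prop_b",n);r=render(n,q0)
    ov=[(r*d["mask"]).sum() for d in o];print(n,[np.round(d["xy"]).tolist() for d in o]);M[n]=o[int(np.argmax(ov))]["mask"].astype(np.float32)
for k,m in(("both",M),("top",{"top":M["top"]})):
    q,f=fit(m,q0);print(k,q[:2],np.degrees(q[2])-180,f)
    if k=="both":qb=q
out=[]
for n,(x0,y0) in(("top",(375,180)),("scene",(165,175))):
    cs,_=cv2.findContours((render(n,qb)>.5).astype(np.uint8),0,1)
    c=cv2.resize(im[n][y0:y0+110,x0:x0+100],None,fx=4,fy=4,interpolation=cv2.INTER_CUBIC);cv2.polylines(c,[(k-[x0,y0])*4+2 for k in cs],True,(0,0,255),1);out.append(c)
cv2.imwrite("pics/after.png",np.hstack(out))
d=cv2.absdiff(im["top"],cv2.imread("pics/top0.png")).max(2)
print("other props diff",d[185:260,235:375].max())
E
```

```text
time_s: 12.6
ee_pos: [0.5076, -0.3411, 0.2329]
eef_rot: [[0.982, -0.19, -0.0], [-0.19, -0.982, 0.0], [-0.0, -0.0, -1.0]]
wrist_force: [0.7, -0.3, -0.4]
width: 0.0856
finger_force: 0.0
time_s: 12.98
ee_pos: [0.5026, -0.3685, 0.2326]
eef_rot: [[0.982, -0.19, -0.0], [-0.19, -0.982, 0.001], [-0.001, -0.001, -1.0]]
wrist_force: [-0.3, 0.5, 0.4]
width: 0.0856
finger_force: 0.0
top [[344.0, 226.0], [418.0, 116.0], [417.0, 241.0], [274.0, 219.0], [455.0, 334.0]]
scene [[272.0, 335.0], [320.0, 231.0], [172.0, 197.0], [232.0, 236.0], [378.0, 229.0]]
both [ 0.5508866 -0.112684 ] -11.545801944924278 0.172135129570961
top [ 0.55035516 -0.11437553] -11.82845612690275 0.07670891284942627
other props diff 11
```

View pics/after.png

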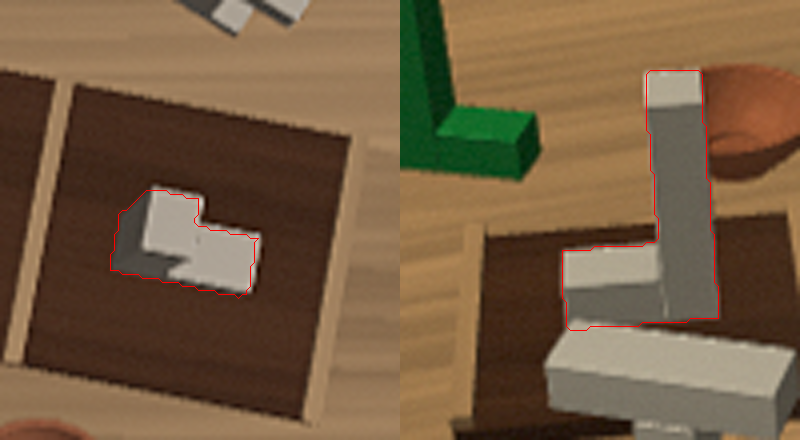

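The picture shows a true L in the right bay: upright left at (170,220) and foot right at (230,255) in the top crop. The origin is within about 2.5 mm of where it was and the yaw within about 1° of the board. The other props haven't moved.

```bash
python3 -c "
from rig import robot
print(robot.finish_job())"
```

```text
the job is handed in; nothing more can be done
None
```

The mirrored prop in the right-hand bay was lifted out, turned half round and stood upright again about 2 mm from its old spot, within about 1° of square to the board; the other two were left where they were, and the job is handed in at about 13 s.

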